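# Clamp an edge-joint coupon in the tilted tacking jig

### The arm

A 6-joint arm with a two-finger parallel gripper is mounted at the origin on a cart in front of the work surface, level with it; the furniture and walls round the work are solid. World frame = base frame: x ahead of the robot, y to its left, z up, the work surface at z = 0. Lengths are in mm, angles in rad, forces in N, time in s.
With the tool pointing down it reaches from about 225 to 875 mm from the base axis. Payload 3.4 kg.
Tool frame: the origin (TCP) lies at the very end of the fingers, on their centre line; the grasp point (between the pads) lies 19 mm behind it; z points along the fingers, y is the line along which they close (so a half turn about z gives the same grasp; the last joint's range is limited). The gripper opens to 85 mm and grips with 20 to 120 N. Pads are 22 mm wide; open, the fingers measure 114 mm over their backs; the gripper's body (76 mm by 85 mm) begins 54 mm behind the grasp point. The pads swing forward as they close: fully open they stand 13 mm farther back than shut.
Start: joints at [1.055, 0.276, 1.505, -0, 1.361, -0.121], TCP at [221.178, 530.795, 231.328] pointing down, gripper open.
Joint ranges: [-2.89, 2.89], [-0.75, 2.08], [0.22, 2.7], [-1.18, 4.32], [0.11, 2.71], [-2.7, 2.7]. Speed limits (rad/s): [2.57, 2.57, 3.14, 3.14, 3.14, 3.14].

### API

Orientations are given as [roll, pitch, yaw] about the fixed x, y, z axes, in that order (R = Rz(yaw) Ry(pitch) Rx(roll)).
In Python, from cell import r gives the robot as it stands.
- The arm moves only by the tool move_arm, never from a script. Its argument "plan" is one flat list of numbers, 6 for each row, row after row: the shift along the tool's x, y, z in mm, then the turn, a rotation vector about the tool's x, y, z in degrees. In form: [x, y, z, wx, wy, wz, x, y, z, wx, wy, wz, ...]. A call has 1 to 5 rows; each row shifts and turns the commanded pose from where the row before left it, along the tool's axes as they then stand; what a row does not reach is not made up. A row lasts 1/8 s, in which the tool goes at most 62.5 mm and 10.7 degrees, less where a joint would pass 70% of its speed; a pose out of reach is approached as far as the arm can. A call with a gripper value outside its range is refused whole. "grip" is the opening, from 0 (shut) to 1 (fully open), set as the call begins (left out, the last holds). The fingers move at their own pace and stop on an object; "squeeze" is the grip in N (left out, the last holds). Time passes only in rows, so rows that do not move let the fingers close. It gives the time, the measured TCP pose, the force, the opening and the grip force at its end, in the units of the state.
- r.state(): the state, without advancing time (a new reading comes with each control period).
- r.camera(name): name is "scene" or "top" or "wrist"; returns a dict with "image" (400x640x3 uint8, blue, green, red), "z_map" (400x640 float32, mm along the optical axis (not along the pixel's ray), 0 where there is no reading), "K" (3x3 intrinsics, pixels), "position" and "attitude" of the camera in the world; the wrist camera has in their place "T_tool_cam" (4x4, takes a point from camera to tool coordinates, whose origin is the TCP and whose axes are the flange's). Camera axes: x right, y down, z forward; pixel columns grow to the right and rows downward; lengths in mm; the calibration is good to about 2 mm. The wrist camera is an equidistant fisheye: a pixel r from the principal point sees the ray r / f radians off the axis. A picture is of the moment at which its call begins: read the wrist's pose just before it.
- r.job_done(): hands the job in; it is judged then, once.
Trained networks look in a picture, given as the dict that the camera call returned (one of the last four; its "shot" number tells which), for a name from the list of things; names that differ only in an ending like _2 or _b are one class to them, and where a whole thing is asked for, a point or a joint stands for the part that bears it (a point fixed in the world has none). Each returns a list of dicts, best first, with "p" (0 to 1); they miss things now and then, are a little off and sometimes report something else, mostly with a low value. They report only what shows in the picture. A call takes as long as a camera call. They do not tell look-alikes from the thing itself.
- r.search_frame(thing, picture): "box" ([left, top, right, bottom] in pixels, round what is visible of it).
- r.pinpoint(thing, picture): "point" ([column, row] in pixels: a listed point, or the origin of a listed thing).
The state is a dict: "clock": time; "q": joint angles; "dq": joint speeds; "joint_torque": joint torques, N m; "tcp_pos": TCP position; "tcp_rot": TCP orientation; "contact_force": force on the tool from outside, world axes, zero at the start; "moment": the same for the moment, N m; "grip_width": opening from 0.0 (shut) to 1.0 (fully open); "finger_force": force on a finger pad.
Only numpy, scipy, OpenCV 4.12 (cv2) and the standard library are available. Lean on these libraries where they do the work, as an engineer would, in place of code of your own. Each camera call takes 0.05 s, during which the arm holds its last target. There are 200 camera calls.

### The job

Set up the edge-joint coupon for tacking: stack the two loose flat steel plates squarely on the tilted jig bed, flush with each other, lower ends against the two low pins and left sides against the side pin. Then swing the clamp arm over the stack to its stop and turn the knurled ratchet thimble clockwise until it clearly slips, so that the stack stays clamped. Leave the other things on the bench where they are.

Things in the scene. Friction and masses are not known exactly. Their poses are not given: they have to be found in the camera images.
- plate_a: one of two identical loose steel plates, 100 x 50 x 8 mm, 0.2 to 0.45 kg, lying flat on the bench at any yaw (the grate is level with the bench top). Origin at the plate's centre; own x along the 100 mm, y along the 50 mm, z the thickness
- plate_b: one of two identical loose steel plates, 100 x 50 x 8 mm, 0.2 to 0.45 kg, lying flat on the bench at any yaw (the grate is level with the bench top). Origin at the plate's centre; own x along the 100 mm, y along the 50 mm, z the thickness. Either may be the lower one
- jig: tacking jig of grey steel, bolted down: base plate 172 x 150 mm carrying a flat 172 x 120 mm steel bed that leans 30 degrees towards the robot (low front end 28 mm, rear end 115 mm above the bench). Origin under the base's centre; x level, to the rear (up the slope). Position and yaw vary
- jig_seat (a point): point on the bed's top surface under the centre of a seated plate. z = the bed's normal (up and leaning to the robot), x up the slope, y across it to the left. A seated plate is centred here, its 100 mm side along x. Bed friction is about 0.6: a plate may stay where it is left or creep down to the pins
- low_pins (a point): on the bed midway between the two low locating pins (upright rods 11 mm thick, 23 mm high from the bed, so higher than the 16 mm stack; at y = +15 and -15 mm from here). Axes as jig_seat, 55.5 mm down the slope from it: the plates' lower ends touch them
- side_pin (a point): foot of the third locating pin, same kind, 39 mm up the slope and 30.5 mm to the left of jig_seat, axes as jig_seat: the plates' left sides touch it
- clamp_pivot (a point): foot, on the bed, of the swing arm's pivot axis, 85 mm up the slope from jig_seat, same axes; the axis is its z. Pillar 34 mm thick; pillar, arm and bolt end 56 mm above the bed. A 10 mm thick, 48 mm high lug with the arm's stop screw stands 17 mm down the slope and 19 mm to the left of it
- clamp_arm (a joint): swing arm, rad. 0 = at its stop, pointing down the slope over the stack; grows anticlockwise seen from above (1.57 = pointing right, across the slope; most 2.0). Starts aside at 1.2 to 1.9, stays where it is left (0.3 N m; 2 to 6 N at the thimble moves it). Bar 22 mm wide, 32 to 54 mm above the bed; the axis of spindle and thimble is parallel to the pivot's, 80 mm from it
- thimble_grip (a point): on the axis of the knurled steel ratchet thimble on top of the arm's free end, 90 mm above the bed; z along the axis, away from the bed. Thimble 35 mm across, 62 to 107 mm above the bed, with a 23 mm button on top to 114 mm and a 36 mm collar under it at 54 to 62 mm. It turns in place, without axial travel; clockwise from above drives the spindle down
- clamp_screw (a joint): turn of the screw collar under the thimble, rad, grows clockwise (tightening), fully backed off at -1.57. 1 rad drives the spindle 2.23 mm down. Starts between -0.45 and 0.45, reaches the 16 mm stack at about 1.15. The thimble carries it along (needs 0.05 N m) until the spindle presses; self-locking when let go
- ratchet_thimble (a joint): how far the thimble has slipped round on the screw collar, rad; 0 at the start and while the screw turns with it, grows once the stack holds the screw and the thimble is turned on clockwise (slips at 0.08 N m, some 13 N on the stack). More slip does no harm; turning back loosens the screw. 0.35 rad counts as clearly slipped
- clamp_spindle: non-turning spindle under the arm's free end with a 22 mm round pressure foot; origin at the centre of the foot's underside, 18.5 mm above the bed at clamp_screw = 0; z along the axis, away from the bed
- t_coupon: T-shaped welded test piece, 55 x 100 mm base plate 5 mm thick with a 5 mm upright leg along its length, 47 mm high. Bystander; origin under its centre
- try_square: small engineer's square, 74 x 95 mm, up to 16 mm high, lying flat. Bystander; origin under its centre
- tungsten_pack: flat blue-and-clear plastic electrode pack, 54 x 235 x 13 mm (long along own y). Bystander; origin under its centre
- water_bottle: empty plastic bottle lying on its side, 65 mm across, 222 mm long (own y). Bystander; origin under its centre
There are look-alikes about, which are no part of the job. What is shaped like the plate_a but purple is not meant.

How it is judged (in metres and radians):
On the way, in this order (a step that is already met when the one before it is completed fails the run):
1. both plates lie stacked flush on the jig bed at the pins, before the clamp arm is over them (((x of plate_a in the frame of jig_seat between -0.004 and 0.004 m and y of plate_a in the frame of jig_seat between -0.004 and 0.004 m and z of plate_a in the frame of jig_seat between 0.002 and 0.006 m and angle between the x axis of each of plate_a, plate_b and the x axis of jig_seat, either way round below 0.06 rad and angle between the z axis of each of plate_a, plate_b and the z axis of jig_seat, either way round below 0.06 rad and x of plate_b in the frame of jig_seat between -0.004 and 0.004 m and y of plate_b in the frame of jig_seat between -0.004 and 0.004 m and z of plate_b in the frame of jig_seat between 0.01 and 0.014 m and x of plate_b in the frame of plate_a between -0.003 and 0.003 m and y of plate_b in the frame of plate_a between -0.003 and 0.003 m) or (x of plate_b in the frame of jig_seat between -0.004 and 0.004 m and y of plate_b in the frame of jig_seat between -0.004 and 0.004 m and z of plate_b in the frame of jig_seat between 0.002 and 0.006 m and angle between the x axis of each of plate_b, plate_a and the x axis of jig_seat, either way round below 0.06 rad and angle between the z axis of each of plate_b, plate_a and the z axis of jig_seat, either way round below 0.06 rad and x of plate_a in the frame of jig_seat between -0.004 and 0.004 m and y of plate_a in the frame of jig_seat between -0.004 and 0.004 m and z of plate_a in the frame of jig_seat between 0.01 and 0.014 m and x of plate_a in the frame of plate_b between -0.003 and 0.003 m and y of plate_a in the frame of plate_b between -0.003 and 0.003 m)) and value of joint clamp_arm above 0.3 rad), for 0.2 s.
2. the arm is at its stop, the spindle presses on the stack and the ratchet has slipped (((x of plate_a in the frame of jig_seat between -0.004 and 0.004 m and y of plate_a in the frame of jig_seat between -0.004 and 0.004 m and z of plate_a in the frame of jig_seat between 0.002 and 0.006 m and angle between the x axis of each of plate_a, plate_b and the x axis of jig_seat, either way round below 0.06 rad and angle between the z axis of each of plate_a, plate_b and the z axis of jig_seat, either way round below 0.06 rad and x of plate_b in the frame of jig_seat between -0.004 and 0.004 m and y of plate_b in the frame of jig_seat between -0.004 and 0.004 m and z of plate_b in the frame of jig_seat between 0.01 and 0.014 m and x of plate_b in the frame of plate_a between -0.003 and 0.003 m and y of plate_b in the frame of plate_a between -0.003 and 0.003 m) or (x of plate_b in the frame of jig_seat between -0.004 and 0.004 m and y of plate_b in the frame of jig_seat between -0.004 and 0.004 m and z of plate_b in the frame of jig_seat between 0.002 and 0.006 m and angle between the x axis of each of plate_b, plate_a and the x axis of jig_seat, either way round below 0.06 rad and angle between the z axis of each of plate_b, plate_a and the z axis of jig_seat, either way round below 0.06 rad and x of plate_a in the frame of jig_seat between -0.004 and 0.004 m and y of plate_a in the frame of jig_seat between -0.004 and 0.004 m and z of plate_a in the frame of jig_seat between 0.01 and 0.014 m and x of plate_a in the frame of plate_b between -0.003 and 0.003 m and y of plate_a in the frame of plate_b between -0.003 and 0.003 m)) and value of joint clamp_arm below 0.06 rad and value of joint ratchet_thimble above 0.35 rad and contact force between clamp_spindle and anything else above 6 N), for 0.2 s.
At the end, for the whole second after the job is handed in: Plates stacked on the bed (either order), within 4 mm of the seat and 3 mm of each other along and across the slope, square within 3.4 degrees, at rest; arm within 0.06 rad of its stop, ratchet slipped by over 0.35 rad, spindle pressing with over 6 N (all of step 2 and linear speed of each of plate_a, plate_b below 0.01 m/s); the robot touches nothing.
It fails at once if a bystander on the bench is moved by more than 20 mm (distance of any of t_coupon, try_square, tungsten_pack, water_bottle from where it was at the start of the episode above 0.02 m).
It also fails if it takes over 72 s, if anything falls off the work surface, if the arm or the gripper's body presses on something with over 40 N, if the wrist force passes 120 N, or if a joint passes its speed limit or range.

## Working session

There is one attempt and no reset: what is moved stays moved. The work goes in short steps, Python scripts to look and compute and a tool call to move; the robot and the scene stay as the last step left them, time stands still between calls to the robot, and variables do not carry over. Pictures are saved under pics/ and viewed, at most 10 in all, crops included, and the job is handed in when it is done.

Besides the shell and the picture viewer there is one more tool, called after ">>>" by a JSON object that holds its "fn" and its "kwargs", one argument or row to a line. move_arm: Moves the arm, as the interface text tells. Its arguments: {"type":"object","properties":{"plan":{"type":"array","items":{"type":"number"}},"grip":{"type":"number"},"squeeze":{"type":"number"}},"required":["plan"]}

```bash
ls; mkdir -p pics; cat > h.py <<'E'
from cell import r
import numpy as np, cv2
from scipy.spatial.transform import Rotation as R
def camR(c):
    a=np.array(c["attitude"],float)
    return a if a.shape==(3,3) else R.from_euler('xyz',a).as_matrix()
def cloud(c):
    z=c["z_map"];K=np.array(c["K"]);v,u=np.mgrid[:z.shape[0],:z.shape[1]]
    P=np.stack([(u-K[0,2])/K[0,0]*z,(v-K[1,2])/K[1,1]*z,z],-1)
    P=P@camR(c).T+np.array(c["position"]); P[z<=0]=np.nan
    return P
E
python3 - <<'E'
from h import *
for n in ("scene","top"):
    c=r.camera(n);cv2.imwrite(f"pics/{n}0.png",c["image"])
    np.savez(f"pics/{n}0.npz",**{k:np.array(v) for k,v in c.items()})
    print(n,c["K"],c["position"],c["attitude"])
    P=cloud(c)
    for t in ("plate_a","jig","clamp_arm","tungsten_pack","water_bottle","t_coupon","try_square"):
        print(t,[(np.round(d["box"]).tolist(),round(d["p"],2)) for d in r.search_frame(t,c)[:4]])
    for t in ("plate_a","jig_seat","low_pins","side_pin","clamp_pivot","thimble_grip"):
        for d in r.pinpoint(t,c)[:4]:
            u,v=np.round(d["point"]).astype(int); print(t,u,v,round(d["p"],2),P[min(max(v,0),399),min(max(u,0),639)].round(0))
print(r.state())
E
```

```text
pics
scene [[458.14415641   0.         321.50449462]
 [  0.         458.14415641 196.86670672]
 [  0.           0.           1.        ]] [-253.19491506 -752.05947022  807.90513723] [-2.15337343  0.00709321 -0.88308173]
plate_a [([340.0, 208.0, 377.0, 224.0], 0.82), ([246.0, 229.0, 287.0, 246.0], 0.63), ([314.0, 252.0, 348.0, 286.0], 0.59)]
jig [([263.0, 151.0, 330.0, 223.0], 0.76), ([315.0, 251.0, 347.0, 282.0], 0.31)]
clamp_arm [([303.0, 150.0, 328.0, 172.0], 0.95)]
tungsten_pack [([361.0, 268.0, 428.0, 335.0], 0.97)]
water_bottle [([309.0, 148.0, 326.0, 172.0], 0.7), ([268.0, 151.0, 330.0, 209.0], 0.64), ([396.0, 205.0, 478.0, 250.0], 0.6)]
t_coupon [([222.0, 189.0, 245.0, 223.0], 0.82), ([271.0, 147.0, 331.0, 211.0], 0.23)]
try_square [([369.0, 239.0, 409.0, 263.0], 0.75)]
plate_a 330 265 0.79 [ 449. -196.    6.]
plate_a 362 216 0.75 [ 678. -136.    7.]
plate_a 266 238 0.6 [422.  10.   9.]
plate_a 292 175 0.19 [638. 106.  78.]
jig_seat 293 186 0.67 [608.  75.  64.]
low_pins 283 196 0.81 [574.  87.  40.]
side_pin 293 173 0.89 [647. 110.  80.]
side_pin 266 239 0.26 [422.  11.   5.]
[... 1203 characters left out ...]
{'clock': 1.4, 'q': array([ 1.05499247e+00,  2.75946652e-01,  1.50491678e+00,  3.23998273e-07,
        1.36069456e+00, -1.20985221e-01]), 'dq': array([-9.36214110e-04, -1.12243639e-03, -8.87319641e-05, -2.58267761e-04,
        5.17551776e-04,  9.98581913e-05]), 'joint_torque': array([ 3.31642932e-04, -4.16658640e+01, -2.46097970e+01, -4.40096082e-04,
       -4.80941981e-05, -1.11203053e-05]), 'tcp_pos': array([221.18070361, 530.79124394, 231.29468194]), 'tcp_rot': array([3.14155820e+00, 3.86910363e-06, 2.74677395e+00]), 'contact_force': array([-0.50078331, -0.13123584,  0.53917878]), 'moment': array([0.04492373, 0.00362745, 0.02750117]), 'finger_force': 0.0, 'grip_width': 0.9951152517637564}
```

```bash
python3 - <<'E'
import cv2,numpy as np
a=cv2.imread("pics/top0.png")[130:290,190:450];b=cv2.imread("pics/scene0.png")[130:300,210:490]
a=cv2.resize(a,(480,295),interpolation=cv2.INTER_CUBIC);b=cv2.resize(b,(480,291),interpolation=cv2.INTER_CUBIC)
cv2.imwrite("pics/v1.png",np.vstack([a,b]))
E
```

```text
(no output)
```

View pics/v1.png

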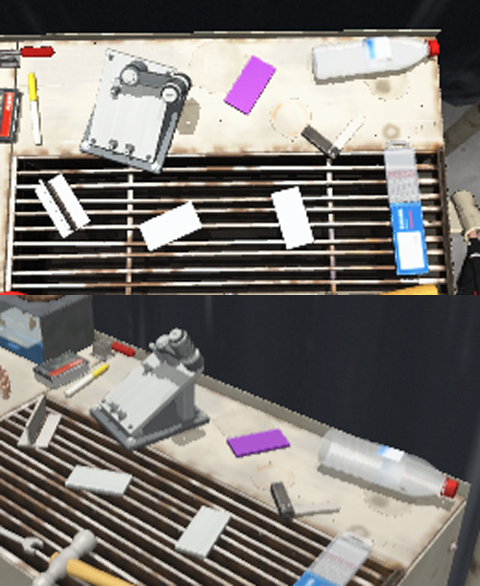

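```bash
cat >> h.py <<'E'
def pose(p,rot):
    T=np.eye(4);T[:3,:3]=rot;T[:3,3]=p;return T
def cur():
    s=r.state();return pose(s["tcp_pos"],R.from_euler('xyz',s["tcp_rot"]).as_matrix())
def rows(Tc,Tt,n=None):
    from scipy.linalg import logm,expm
    D=np.linalg.inv(Tc)@Tt; w=R.from_matrix(D[:3,:3]).magnitude()
    m=max(1,int(np.ceil(max(np.linalg.norm(D[:3,3])/58,np.degrees(w)/10.5)))) if n is None else n
    E=expm(np.real(logm(D))/m)
    print(m,"x",E[:3,3].round(1).tolist(),np.degrees(R.from_matrix(E[:3,:3]).as_rotvec()).round(2).tolist())
def down(yaw): # tool z down; tool y horizontal at given yaw+90 style: x axis of tool at yaw
    return R.from_euler('xyz',[np.pi,0,yaw]).as_matrix()
def near(ang,ref,per=np.pi): return ang+per*np.round((ref-ang)/per)
def wcloud(c,Tc):
    z=c["z_map"].astype(float);K=np.array(c["K"]);v,u=np.mgrid[:z.shape[0],:z.shape[1]]
    a=(u-K[0,2])/K[0,0];b=(v-K[1,2])/K[1,1];th=np.hypot(a,b)+1e-9;t=np.tan(np.minimum(th,1.5))/th
    P=np.stack([a*t*z,b*t*z,z],-1);M=Tc@np.array(c["T_tool_cam"])
    P=P@M[:3,:3].T+M[:3,3];P[(z<=0)|(th>1.45)]=np.nan;return P
def plates(c,P,zlo=4,zhi=13):
    hsv=cv2.cvtColor(c["image"],cv2.COLOR_BGR2HSV)
    m=((hsv[...,1]<60)&(hsv[...,2]>100)&(P[...,2]>zlo)&(P[...,2]<zhi)).astype(np.uint8)
    n,l,st,_=cv2.connectedComponentsWithStats(m);out=[]
    for i in range(1,n):
        if st[i,4]<60: continue
        (x,y),(w,h),a=cv2.minAreaRect(P[l==i][:,:2].astype(np.float32))
        if w<h: w,h,a=h,w,a+90
        if 80<w<125 and 38<h<65: out.append((x,y,w,h,np.radians(a)))
    return out
def bed(P,xy,rad=90):
    Q=P[(np.hypot(P[...,0]-xy[0],P[...,1]-xy[1])<rad)&(P[...,2]>30)&(P[...,2]<115)]
    best=None;rng=np.random.default_rng(0)
    for _ in range(600):
        a=Q[rng.choice(len(Q),3,False)];n=np.cross(a[1]-a[0],a[2]-a[0]);L=np.linalg.norm(n)
        if L<500: continue
        n/=L;n*=np.sign(n[2])
        if abs(np.degrees(np.arccos(n[2]))-30)>5: continue
        k=abs((Q-a[0])@n)<3
        if best is None or k.sum()>best.sum(): best=k
    I=Q[best]
    for _ in range(4):
        m=I.mean(0);n=np.linalg.svd(I-m,full_matrices=False)[2][2];n*=np.sign(n[2]);I=Q[abs((Q-m)@n)<2.5]
    return m,n,I
E
python3 - <<'E'
from h import *
for nme in ("top","scene"):
    c=dict(np.load(f"pics/{nme}0.npz"));P=cloud(c)
    print(nme,[np.round(q,2).tolist() for q in plates(c,P)])
    m,n,I=bed(P,(608,75)); print(m.round(1),n.round(3),np.degrees(np.arccos(n[2])),"yaw",np.degrees(np.arctan2(-n[1],-n[0])),len(I))
    ty=np.cross([0,0,1],-n*[1,1,0]);ty/=np.linalg.norm(ty);tx=np.cross(ty,n)
    u=(I-m)@tx;v=(I-m)@ty
    print(np.percentile(u,[0,1,99,100]).round(1),np.percentile(v,[0,1,99,100]).round(1), tx.round(3),ty.round(3))
E
```

```text
top [[520.62, -389.66, 111.58, 56.9, 3.1], [440.57, -197.67, 99.78, 50.32, 0.26], [428.78, 13.26, 101.44, 49.82, 1.99]]
[614.1  79.8  64.8] [-0.473  0.146  0.869] 29.657265897835593 yaw -17.14838062531665 1080
[-71.8 -68.6  92.6  96.6] [-60.9 -59.5  57.7  58.9] [ 0.83  -0.256  0.495] [ 0.295  0.956 -0.   ]
scene [[612.51, 295.05, 108.17, 55.38, 2.54], [429.48, 12.43, 102.0, 55.73, 1.97], [440.14, -197.76, 103.52, 51.38, 0.26], [520.76, -389.63, 114.7, 54.65, 0.05]]
[613.5  71.3  65.2] [-0.472  0.152  0.869] 29.71507376218732 yaw -17.830620223395027 906
[-73.1 -70.9  74.   79.4] [-55.4 -53.2  66.2  69.6] [ 0.827 -0.266  0.496] [ 0.306  0.952 -0.   ]
```

```bash
python3 - <<'E'
from h import *
c=r.camera("wrist");print(c["K"],np.array(c["T_tool_cam"]).round(2).tolist())
rows(cur(),pose([429,13,120],down(1.98)))
E
```

```text
[[309.70691629   0.         323.41416869]
 [  0.         309.70691629 196.73170796]
 [  0.           0.           1.        ]] [[0.0, -0.95, -0.3, 78.76], [1.0, 0.0, 0.0, -0.15], [-0.0, -0.3, 0.95, -142.76], [0.0, 0.0, 0.0, 1.0]]
10 x [-51.5, -24.8, 11.1] [0.0, -0.0, 4.39]
```

>>> {"fn": "move_arm", "kwargs": {
  "plan": [-51.5,-24.8,11.1,0,0,4.39,-51.5,-24.8,11.1,0,0,4.39,-51.5,-24.8,11.1,0,0,4.39,-51.5,-24.8,11.1,0,0,4.39,-51.5,-24.8,11.1,0,0,4.39],
  "grip": 1
}}

```text
clock: 2.08
tcp_pos: [376.6, 290.7, 175.7]
tcp_rot: [3.14, 0.0, 2.361]
contact_force: [1.1, 0.9, 0.9]
grip_width: 1.001
finger_force: 0.0
```

>>> {"fn": "move_arm", "kwargs": {
  "plan": [-51.5,-24.8,11.1,0,0,4.39,-51.5,-24.8,11.1,0,0,4.39,-51.5,-24.8,11.1,0,0,4.39,-51.5,-24.8,11.1,0,0,4.39,-51.5,-24.8,11.1,0,0,4.39]
}}

```text
clock: 2.7
tcp_pos: [430.1, 11.3, 120.3]
tcp_rot: [3.14, 0.001, 1.978]
contact_force: [1.6, -0.5, -0.6]
grip_width: 1.0
finger_force: 0.0
```

```bash
python3 - <<'E'
from h import *
T=cur();print(T.round(2).tolist(),r.state()["clock"])
c=r.camera("wrist");P=wcloud(c,T);cv2.imwrite("pics/w1.png",c["image"])
print([np.round(q,3).tolist() for q in plates(c,P)])
rows(T,pose([429,13,3],down(1.98)))
E
```

```text
[[-0.4, 0.92, 0.0, 430.08], [0.92, 0.4, -0.0, 11.3], [-0.0, 0.0, -1.0, 120.32], [0.0, 0.0, 0.0, 1.0]] 2.7
[[429.087, 12.894, 100.412, 50.147, 1.991]]
3 x [0.7, -0.1, 39.1] [0.03, 0.02, -0.04]
```

View pics/w1.png

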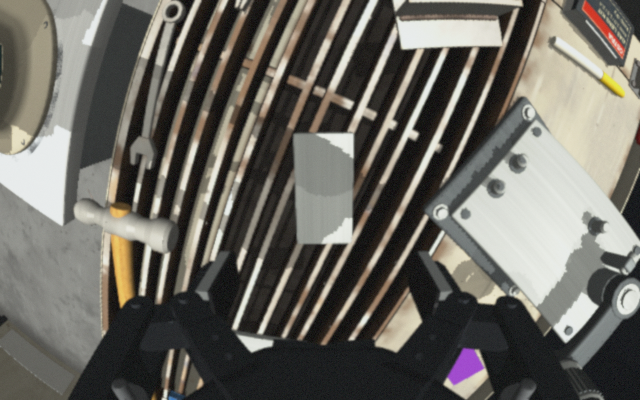

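```bash
cat >> h.py <<'E'
def jig(P,xy=(612,75)):
    m,n,I=bed(P,xy)
    ty=np.cross([0,0,1],-n*[1,1,0]);ty/=np.linalg.norm(ty);tx=np.cross(ty,n);B=np.stack([tx,ty,n],1)
    Q=P.reshape(-1,3);Q=Q[np.isfinite(Q).all(1)];L=(Q-m)@B
    return m,B,I,L
E
python3 - <<'E'
from h import *
T=cur();c=r.camera("wrist");P=wcloud(c,T)
print([np.round(q,3).tolist() for q in plates(c,P)])
m,B,I,L=jig(P);n=B[:,2]
print(m.round(1),B.round(3).tolist(),np.degrees(np.arccos(n[2])),"yaw",np.degrees(np.arctan2(-n[1],-n[0])))
k=(abs(L[:,0])<110)&(abs(L[:,1])<70)&(abs(L[:,2])<2.5);print("ext",np.percentile(L[k],[.5,99.5],axis=0).round(1).tolist())
k=(L[:,2]>12)&(L[:,2]<26)&(abs(L[:,0])<120)&(abs(L[:,1])<75);F=L[k]
g=np.zeros((240,160),np.uint8);ij=np.round(F[:,:2]).astype(int)+[120,80];np.add.at(g,(ij[:,0],ij[:,1]),1)
nn,l,st,ce=cv2.connectedComponentsWithStats(cv2.dilate((g>0).astype(np.uint8),np.ones((3,3))))
lab=l[ij[:,0],ij[:,1]]
for i in range(1,nn):
    S=F[lab==i]
    if len(S)>12: print(len(S),"mean",S.mean(0).round(1),"lo",S.min(0).round(1),"hi",S.max(0).round(1))
for t in ("jig_seat","low_pins","side_pin","clamp_pivot","thimble_grip"):
    for d in r.pinpoint(t,c)[:2]:
        u,v=np.round(d["point"]).astype(int);p=P[v,u];print(t,u,v,round(d["p"],2),p.round(0),((p-m)@B).round(1))
rows(T,pose([429.1,12.9,-2],down(1.987)))
E
```

```text
[[429.044, 13.187, 100.083, 50.128, 1.997]]
[614.7  75.7  66. ] [[0.827, 0.301, -0.476], [-0.261, 0.954, 0.15], [0.499, -0.0, 0.867]] 29.91952917694788 yaw -17.523233775029595
ext [[-75.0, -55.2, -2.2], [92.1, 62.8, 2.3]]
104 mean [-62.8 -12.2  19.9] lo [-67.7 -16.1  12.8] hi [-57.3  -5.5  24.2]
102 mean [-62.7  16.9  19.5] lo [-67.6  13.6  12.1] hi [-57.   24.4  23.4]
112 mean [30.1 32.5 19.1] lo [26.4 28.5 12.1] hi [37.1 40.4 24.8]
390 mean [63.5  5.1 19.1] lo [ 54.8 -12.9  12.1] hi [82.1 27.5 26. ]
jig_seat 553 216 0.98 [611.  79.  62.] [-6.1  2.2 -0.9]
low_pins 514 170 0.9 [566.  96.  36.] [-60.1   4.7   0.4]
low_pins 583 395 0.71 [600.   3. 192.] [ 69.4 -73.8 105.4]
side_pin 601 219 0.69 [642. 100.  89.] [28.1 31.3 10.9]
side_pin 515 170 0.69 [568.  97.  35.] [-59.3   5.8  -1.7]
clamp_pivot 606 280 0.73 [652.  60. 121.] [62.4 -3.5 27.5]
clamp_pivot 513 171 0.64 [565.  95.  37.] [-60.3   3.1   1.4]
thimble_grip 582 394 0.58 [600.   3. 191.] [ 69.3 -74.  104. ]
3 x [2.7, 1.0, 40.4] [-0.06, 0.1, -0.26]
```

>>> {"fn": "move_arm", "kwargs": {
  "plan": [2.7,1,50,0,0,-0.4,0,0,50,0,0,-0.4,0,0,22,0,0,0,0,0,0,0,0,0]
}}

```text
clock: 3.55
tcp_pos: [427.9, 17.7, -2.8]
tcp_rot: [-3.139, -0.002, 1.997]
contact_force: [-0.3, 0.3, 0.5]
grip_width: 1.002
finger_force: 0.0
```

>>> {"fn": "move_arm", "kwargs": {
  "plan": [0,0,0,0,0,0,0,0,0,0,0,0,0,0,0,0,0,0,0,0,0,0,0,0,0,0,0,0,0,0],
  "grip": 0.3,
  "squeeze": 50
}}

```text
clock: 4.18
tcp_pos: [430.0, 16.4, -0.2]
tcp_rot: [3.139, 0.001, 1.994]
contact_force: [-2.2, 2.2, 6.6]
grip_width: 0.561
finger_force: 50.4
```

>>> {"fn": "move_arm", "kwargs": {
  "plan": [0,0,-50,0,0,0,0,0,-50,0,0,0,0,0,0,0,0,0]
}}

```text
clock: 4.55
tcp_pos: [432.5, 15.8, 102.2]
tcp_rot: [3.133, 0.005, 1.995]
contact_force: [0.3, 0.1, -3.3]
grip_width: 0.564
finger_force: 55.4
```

```bash
cat >> h.py <<'E'
SEAT=np.array([610.05,81.4,62.5]);B0=np.array([[0.827,0.301,-0.476],[-0.261,0.954,0.15],[0.499,0,0.867]])
u_,_,v_=np.linalg.svd(B0);B0=u_@v_
RP=np.stack([-B0[:,0],B0[:,1],-B0[:,2]],1)
def inhand(c):
    P=wcloud(c,np.eye(4));hsv=cv2.cvtColor(c["image"],cv2.COLOR_BGR2HSV)
    m=(hsv[...,1]<60)&(hsv[...,2]>90)&(abs(P[...,1])<27)&(P[...,0]>8)&(P[...,0]<75)&(P[...,2]>-22)&(P[...,2]<4)
    m=m.astype(np.uint8);n,l,st,_=cv2.connectedComponentsWithStats(m);i=1+np.argmax(st[1:,4]);Q=P[l==i]
    q=cv2.minAreaRect(Q[:,:2].astype(np.float32))
    print("inhand n",len(Q),"lo",np.percentile(Q,1,axis=0).round(1),"hi",np.percentile(Q,99,axis=0).round(1),"zmed",np.median(Q[:,2]).round(2),q)
    e=[];
    for y in np.arange(-20,21,4):
        k=abs(Q[:,1]-y)<2
        if k.sum()>5:e.append((y,Q[k,0].max()))
    e=np.array(e);print("end edge fit",np.polyfit(e[:,0],e[:,1],1).round(3))
    A=np.c_[Q[:,0],Q[:,1],np.ones(len(Q))];print("plane",np.linalg.lstsq(A,Q[:,2],rcond=None)[0].round(3))
E
python3 - <<'E'
from h import *
T=cur();print(T.round(2).tolist());c=r.camera("wrist");cv2.imwrite("pics/w2.png",c["image"]);inhand(c)
s=r.state();print(s["grip_width"],s["contact_force"])
rows(T,pose(SEAT+70*B0[:,2],RP))
E
```

```text
[[-0.41, 0.91, 0.01, 432.47], [0.91, 0.41, -0.0, 15.79], [-0.01, 0.01, -1.0, 102.22], [0.0, 0.0, 0.0, 1.0]]
inhand n 8500 lo [  8.4 -24.5 -10. ] hi [47.5 24.  -6.6] zmed -8.55 ((27.960636138916016, -0.2684345245361328), (50.14442443847656, 39.908573150634766), 89.99857330322266)
end edge fit [1.0000e-03 4.7752e+01]
plane [ 0.000e+00  8.000e-03 -8.533e+00]
0.5625384569737375 [-0.78473501 -0.60482701 -3.88110703]
6 x [-8.4, 27.1, -0.6] [-2.04, -4.6, -7.86]
```

View pics/w2.png

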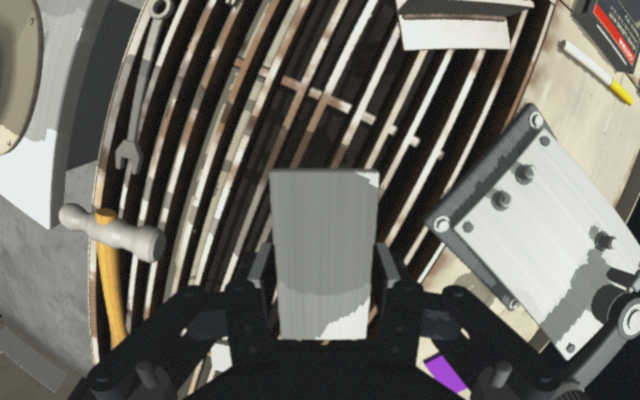

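```bash
python3 - <<'E'
from h import *
rows(cur(),pose(SEAT+B0@[1.75,-1.7,60],RP))
E
```

```text
6 x [-9.6, 27.5, 0.6] [-2.07, -4.65, -7.85]
```

>>> {"fn": "move_arm", "kwargs": {
  "plan": [-9.6,27.5,0.6,-2.07,-4.65,-7.85,-9.6,27.5,0.6,-2.07,-4.65,-7.85,-9.6,27.5,0.6,-2.07,-4.65,-7.85,-9.6,27.5,0.6,-2.07,-4.65,-7.85,-9.6,27.5,0.6,-2.07,-4.65,-7.85]
}}

```text
clock: 5.22
tcp_pos: [560.2, 67.9, 106.1]
tcp_rot: [3.113, 0.432, 2.689]
contact_force: [0.2, -1.5, -4.0]
grip_width: 0.564
finger_force: 55.5
```

>>> {"fn": "move_arm", "kwargs": {
  "plan": [-9.6,27.5,0.6,-2.07,-4.65,-7.85,0,0,0,0,0,0,0,0,0,0,0,0]
}}

```text
clock: 5.6
tcp_pos: [579.6, 87.7, 110.9]
tcp_rot: [-3.138, 0.513, 2.835]
contact_force: [-0.7, -0.6, -3.4]
grip_width: 0.561
finger_force: 55.5
```

```bash
cat >> h.py <<'E'
def rel(T=None):
    T=cur() if T is None else T
    D=RP.T@T[:3,:3];print("tcp in bed",((T[:3,3]-SEAT)@B0).round(2),"rotvec tool deg",np.degrees(R.from_matrix(D).as_rotvec()).round(2),"F bed",(np.array(r.state()["contact_force"])@B0).round(1),r.state()["clock"])
def pins(P,show=True):
    L=(P.reshape(-1,3)-SEAT)@B0;L=L[np.isfinite(L).all(1)]
    for nm,(x,y) in dict(lowR=(-55.5,-15),lowL=(-55.5,15),side=(39,30.5)).items():
        k=(abs(L[:,0]-x)<10)&(abs(L[:,1]-y)<10)&(L[:,2]>17.5)&(L[:,2]<27);S=L[k]
        if len(S): print(nm,len(S),"mid",((np.percentile(S,2,axis=0)+np.percentile(S,98,axis=0))/2).round(1),"exp",(x,y))
E
python3 - <<'E'
from h import *
T=cur();rel(T);c=r.camera("wrist");cv2.imwrite("pics/w3.png",c["image"]);inhand(c)
P=wcloud(c,T);pins(P);L=(P-SEAT)@B0
k=(abs(L[...,2])<6)&(L[...,0]>-72)&(L[...,0]<-58)&(abs(L[...,1])<50);print("bed z",np.median(L[k][:,2]),k.sum())
E
```

```text
tcp in bed [-2.64 -3.12 57.37] rotvec tool deg [0.2  0.52 0.03] F bed [-2.1 -0.8 -2.7] 5.6
inhand n 8567 lo [  8.5 -24.1 -10.3] hi [47.6 24.6 -4.8] zmed -8.84 ((28.000234603881836, 0.08279228210449219), (53.622806549072266, 39.98406219482422), 89.9566879272461)
end edge fit [-5.0000e-03  4.7826e+01]
plane [ 4.000e-03  5.000e-03 -8.906e+00]
lowR 152 mid [-55.2 -14.5  21.1] exp (-55.5, -15)
lowL 156 mid [-55.   15.3  20.8] exp (-55.5, 15)
bed z -0.1823660386879746 2465
```

View pics/w3.png

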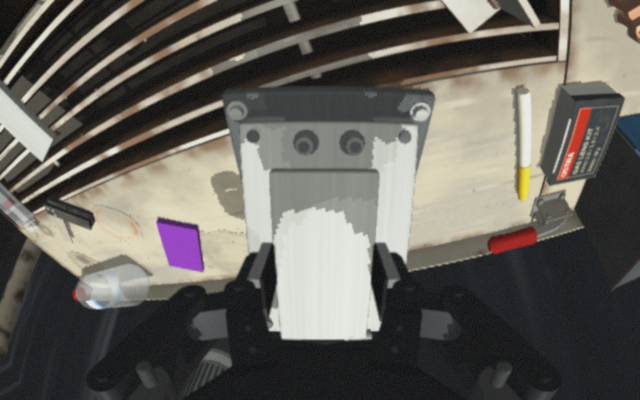

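>>> {"fn": "move_arm", "kwargs": {
  "plan": [-5,1,20,0,0,0,0,0,20,0,-0.4,0,0,0,13,0,0,0,0,0,0,0,0,0,0,0,0,0,0,0]
}}

```text
clock: 6.28
tcp_pos: [611.3, 79.9, 69.4]
tcp_rot: [-3.141, 0.525, 2.836]
contact_force: [-0.5, 0.0, -3.3]
grip_width: 0.564
finger_force: 55.5
```

```bash
python3 - <<'E'
from h import *
rel()
E
```

```text
tcp in bed [ 4.85 -1.09  5.17] rotvec tool deg [ 0.06 -0.14  0.01] F bed [-2.  -0.1 -2.6] 6.275
```

>>> {"fn": "move_arm", "kwargs": {
  "plan": [2,0,4.5,0,0,0,3,0,0,0,0,0,2.5,0,0,0,0,0,0,0,0,0,0,0]
}}

```text
clock: 6.78
tcp_pos: [607.6, 81.3, 62.3]
tcp_rot: [-3.141, 0.526, 2.837]
contact_force: [3.3, -2.4, -2.6]
grip_width: 0.562
finger_force: 55.5
```

```bash
python3 - <<'E'
from h import *
rel()
E
```

```text
tcp in bed [-2.09 -0.84  1.02] rotvec tool deg [ 0.04 -0.22 -0.04] F bed [ 2.  -1.3 -4.2] 6.775
```

>>> {"fn": "move_arm", "kwargs": {
  "plan": [0.3,1,0.7,0,0,0,0,0.6,0.5,0,0,0,0,0,0,0,0,0]
}}

```text
clock: 7.15
tcp_pos: [608.4, 82.3, 61.3]
tcp_rot: [-3.14, 0.526, 2.836]
contact_force: [1.1, -5.4, 2.7]
grip_width: 0.563
finger_force: 55.9
```

```bash
python3 - <<'E'
from h import *
rel();c=r.camera("wrist");inhand(c)
E
```

```text
tcp in bed [-2.19  0.4  -0.17] rotvec tool deg [ 0.08 -0.22  0.01] F bed [ 3.6 -4.8  1. ] 7.15
inhand n 11829 lo [  8.6 -26.5 -21.4] hi [65.8 26.1  1.1] zmed -8.77 ((37.23129653930664, 0.0026531219482421875), (58.45774841308594, 53.984920501708984), 0.005377908702939749)
end edge fit [-2.0000e-03  6.6187e+01]
plane [ 1.4500e-01 -2.0000e-03 -1.2424e+01]
```

>>> {"fn": "move_arm", "kwargs": {
  "plan": [0,0,0,0,0,0,0,0,0,0,0,0,0,0,-15,0,0,0,0,0,-40,0,0,0,0,0,-45,0,0,0],
  "grip": 0.9
}}

```text
clock: 7.82
tcp_pos: [559.0, 98.4, 146.8]
tcp_rot: [-3.141, 0.522, 2.837]
contact_force: [1.1, -1.0, 0.0]
grip_width: 0.9
finger_force: 0.0
```

```bash
cat >> h.py <<'E'
def onbed(c,T,zt):
    P=wcloud(c,T);pins(P);L=(P-SEAT)@B0;hsv=cv2.cvtColor(c["image"],cv2.COLOR_BGR2HSV)
    m=((abs(L[...,2]-zt)<2.6)&(abs(L[...,0])<60)&(abs(L[...,1])<40)).astype(np.uint8)
    m=cv2.morphologyEx(m,cv2.MORPH_OPEN,np.ones((3,3)));n,l,st,_=cv2.connectedComponentsWithStats(m);i=1+np.argmax(st[1:,4]);Q=L[l==i]
    print("plate",len(Q),cv2.minAreaRect(Q[:,:2].astype(np.float32)),"pct",np.percentile(Q,[1,99],axis=0).round(1).tolist(),"z",np.median(Q[:,2]).round(2))
E
python3 - <<'E'
from h import *
T=cur();rel(T);c=r.camera("wrist");onbed(c,T,8);cv2.imwrite("pics/w4.png",c["image"])
T2=T.copy();T2[:3,3]+=T[:3,:3]@[50,0,0]
rows(T2,pose([440.5,-197.7,120],down(0.26+np.pi)))
E
```

```text
tcp in bed [-4.56  0.9  99.91] rotvec tool deg [ 0.05 -0.01 -0.03] F bed [ 1.1 -0.6 -0.6] 7.825
lowR 101 mid [-55.3 -14.9  20.8] exp (-55.5, -15)
lowL 112 mid [-55.3  15.1  20.9] exp (-55.5, 15)
side 83 mid [38.6 30.2 20.6] exp (39, 30.5)
plate 7061 ((-0.10721588134765625, 0.5680217742919922), (98.97970581054688, 50.62736892700195), 0.014277447946369648) pct [[-48.6, -24.0, 6.4], [47.9, 25.0, 9.3]] z 7.83
6 x [9.5, -52.9, -1.3] [-1.42, 4.85, -5.27]
```

>>> {"fn": "move_arm", "kwargs": {
  "plan": [50,0,0,0,0,0,9.5,-52.9,-1.3,-1.42,4.85,-5.27,9.5,-52.9,-1.3,-1.42,4.85,-5.27,9.5,-52.9,-1.3,-1.42,4.85,-5.27,9.5,-52.9,-1.3,-1.42,4.85,-5.27],
  "grip": 1
}}

```text
clock: 8.5
tcp_pos: [466.2, -18.1, 115.7]
tcp_rot: [-3.077, 0.292, 3.073]
contact_force: [0.0, -0.2, 0.1]
grip_width: 1.001
finger_force: 0.0
```

>>> {"fn": "move_arm", "kwargs": {
  "plan": [9.5,-52.9,-1.3,-1.42,4.85,-5.27,9.5,-52.9,-1.3,-1.42,4.85,-5.27,0,0,0,0,0,0,0,0,0,0,0,0]
}}

```text
clock: 9.0
tcp_pos: [443.7, -117.9, 119.3]
tcp_rot: [-3.089, 0.119, -3.047]
contact_force: [-0.3, 0.4, -0.1]
grip_width: 1.0
finger_force: 0.0
```

```bash
python3 - <<'E'
from h import *
T=cur();c=r.camera("wrist");P=wcloud(c,T);p=plates(c,P);print([np.round(q,3).tolist() for q in p],T[:3,3],r.state()["tcp_rot"],r.state()["clock"],r.state()["q"])
x,y,_,_,a=min(p,key=lambda q:np.hypot(q[0]-440,q[1]+197));a=near(a,3.4)
rows(T,pose([x,y,0],down(a)),3)
E
```

```text
[[440.946, -197.218, 100.734, 51.273, 0.257], [520.52, -389.299, 111.849, 57.253, 0.05], [467.016, 199.954, 102.42, 55.007, 0.552]] [ 443.68655108 -117.89698068  119.25482558] [-3.08893614  0.11897731 -3.04487222] 9.05 [-0.42048359  0.13594713  2.01099205  0.01689365  0.86529927 -2.09498468]
3 x [7.9, -24.5, 40.2] [-1.19, 2.19, -3.14]
```

```bash
python3 - <<'E'
from h import *
rows(cur(),pose([440.9,-197.2,80],down(0.257+np.pi)),3)
E
```

```text
3 x [5.8, -25.8, 13.6] [-1.18, 2.19, -3.12]
```

>>> {"fn": "move_arm", "kwargs": {
  "plan": [5.8,-25.8,13.6,-1.18,2.19,-3.12,5.8,-25.8,13.6,-1.18,2.19,-3.12,5.8,-25.8,13.6,-1.18,2.19,-3.12,0,0,0,0,0,0,0,0,0,0,0,0]
}}

```text
clock: 9.68
tcp_pos: [441.3, -196.4, 80.6]
tcp_rot: [-3.141, 0.0, -2.883]
contact_force: [-0.3, 0.7, 0.1]
grip_width: 0.999
finger_force: 0.0
```

```bash
python3 - <<'E'
from h import *
T=cur();print(T[:3,3],r.state()["tcp_rot"]);rows(T,pose([440.9,-197.2,-1],down(0.257+np.pi)),2)
E
```

```text
[ 441.32870373 -196.38600935   80.63330773] [-3.14136256e+00  2.52521552e-04 -2.88347699e+00]
2 x [0.3, -0.3, 40.8] [-0.01, 0.01, 0.03]
```

>>> {"fn": "move_arm", "kwargs": {
  "plan": [0.3,-0.3,40.8,0,0,0,0.3,-0.3,40.8,0,0,0,0,0,0,0,0,0,0,0,0,0,0,0]
}}

```text
clock: 10.18
tcp_pos: [442.2, -198.9, 0.5]
tcp_rot: [-3.139, 0.002, -2.884]
contact_force: [0.4, -0.4, 0.7]
grip_width: 1.002
finger_force: 0.0
```

>>> {"fn": "move_arm", "kwargs": {
  "plan": [0,0,0,0,0,0,0,0,0,0,0,0,0,0,0,0,0,0,0,0,0,0,0,0,0,0,0,0,0,0],
  "grip": 0.3,
  "squeeze": 50
}}

```text
clock: 10.8
tcp_pos: [442.1, -199.5, 0.8]
tcp_rot: [-3.139, 0.002, -2.885]
contact_force: [-2.1, 2.0, 9.6]
grip_width: 0.565
finger_force: 50.0
```

>>> {"fn": "move_arm", "kwargs": {
  "plan": [0,0,-50,0,0,0,0,0,-50,0,0,0,0,0,-30,0,0,0,0,0,0,0,0,0]
}}

```text
clock: 11.3
tcp_pos: [442.8, -200.1, 131.6]
tcp_rot: [-3.135, 0.005, -2.885]
contact_force: [-0.4, 0.6, -2.7]
grip_width: 0.561
finger_force: 54.2
```

```bash
python3 - <<'E'
from h import *
T=cur();c=r.camera("wrist");inhand(c)
T1=pose([500,30,140],RP);rows(T,T1)
rows(T1,pose(SEAT+B0@[5,-1.5,62],RP))
E
```

```text
inhand n 9222 lo [  8.5 -23.9  -9.1] hi [50.7 24.6 -5.2] zmed -7.63 ((29.506914138793945, 0.32941627502441406), (50.5945930480957, 43.15431594848633), 89.6150131225586)
end edge fit [4.0000e-03 5.0932e+01]
plane [ 1.00e-03 -6.00e-03 -7.64e+00]
5 x [-13.5, 46.1, -0.1] [1.63, -5.75, 6.31]
2 x [-21.9, 40.3, 24.9] [0.0, -0.0, -0.0]
```

>>> {"fn": "move_arm", "kwargs": {
  "plan": [-13.5,46.1,-0.1,1.63,-5.75,6.31,-13.5,46.1,-0.1,1.63,-5.75,6.31,-13.5,46.1,-0.1,1.63,-5.75,6.31,-13.5,46.1,-0.1,1.63,-5.75,6.31,-13.5,46.1,-0.1,1.63,-5.75,6.31]
}}

```text
clock: 11.98
tcp_pos: [479.7, -4.6, 130.2]
tcp_rot: [-3.103, 0.429, 2.923]
contact_force: [0.5, -0.2, -2.4]
grip_width: 0.557
finger_force: 54.2
```

>>> {"fn": "move_arm", "kwargs": {
  "plan": [0,0,0,0,0,0,0,0,0,0,0,0]
}}

```text
clock: 12.22
tcp_pos: [481.6, -6.3, 131.4]
tcp_rot: [-3.102, 0.429, 2.926]
contact_force: [-0.8, -0.8, -2.4]
grip_width: 0.564
finger_force: 54.3
```

```bash
python3 - <<'E'
from h import *
T=cur();rel(T)
rows(T,pose(SEAT+B0@[6,-1.5,60],RP))
E
```

```text
tcp in bed [ -48.96 -122.29  107.68] rotvec tool deg [-0.12  5.22 -4.7 ] F bed [-1.7 -1.  -1.8] 12.225
3 x [-21.4, 39.2, 14.8] [0.04, -1.74, 1.57]
```

>>> {"fn": "move_arm", "kwargs": {
  "plan": [-21.4,39.2,14.8,0,-1.74,1.57,-21.4,39.2,14.8,0,-1.74,1.57,-21.4,39.2,14.8,0,-1.74,1.57,0,0,0,0,0,0,0,0,0,0,0,0]
}}

```text
clock: 12.85
tcp_pos: [586.4, 86.0, 118.0]
tcp_rot: [3.14, 0.523, 2.833]
contact_force: [-1.1, -1.0, -2.6]
grip_width: 0.559
finger_force: 54.3
```

```bash
python3 - <<'E'
from h import *
T=cur();rel(T);c=r.camera("wrist");inhand(c);pins(wcloud(c,T))
E
```

```text
tcp in bed [ 6.93 -2.78 60.09] rotvec tool deg [ 0.01 -0.04  0.13] F bed [-2.  -1.3 -1.9] 12.85
inhand n 9131 lo [  8.5 -24.3  -9.4] hi [50.6 24.4 -6.4] zmed -7.95 ((29.490442276000977, -0.7230777740478516), (52.22556686401367, 42.973453521728516), 89.99691009521484)
end edge fit [2.0000e-03 5.0815e+01]
plane [-3.000e-03 -6.000e-03 -7.835e+00]
lowR 160 mid [-55.3 -14.6  20.7] exp (-55.5, -15)
lowL 159 mid [-55.3  14.7  20.7] exp (-55.5, 15)
```

>>> {"fn": "move_arm", "kwargs": {
  "plan": [2,1.3,25,0,0,-0.1,0,0,15,0,0,0,0,0,8,0,0,0,0,0,0,0,0,0,0,0,0,0,0,0]
}}

```text
clock: 13.52
tcp_pos: [608.8, 81.9, 77.0]
tcp_rot: [3.139, 0.526, 2.836]
contact_force: [1.3, -1.2, -3.3]
grip_width: 0.564
finger_force: 54.2
```

```bash
python3 - <<'E'
from h import *
rel()
E
```

```text
tcp in bed [ 6.08  0.08 13.25] rotvec tool deg [-0.11 -0.21  0.02] F bed [-0.3 -0.7 -3.6] 13.525
```

>>> {"fn": "move_arm", "kwargs": {
  "plan": [2,-0.3,4,0,0,0,2.5,0,0,0,0,0,1.6,0,0,0,0,0,0,0,0,0,0,0]
}}

```text
clock: 14.02
tcp_pos: [606.5, 82.7, 70.9]
tcp_rot: [3.139, 0.527, 2.836]
contact_force: [1.9, -3.8, -1.4]
grip_width: 0.562
finger_force: 54.2
```

```bash
python3 - <<'E'
from h import *
rel()
E
```

```text
tcp in bed [0.94 0.16 9.1 ] rotvec tool deg [-0.14 -0.29 -0.01] F bed [ 1.9 -3.1 -2.7] 14.025
```

>>> {"fn": "move_arm", "kwargs": {
  "plan": [0.3,0.3,0.8,0,0,0,0,0,0.7,0,0,0,0,0,0,0,0,0]
}}

```text
clock: 14.4
tcp_pos: [606.9, 82.7, 70.1]
tcp_rot: [3.139, 0.528, 2.835]
contact_force: [-1.7, -3.7, 5.0]
grip_width: 0.56
finger_force: 55.0
```

```bash
python3 - <<'E'
from h import *
rel()
E
```

```text
tcp in bed [0.87 0.31 8.25] rotvec tool deg [-0.13 -0.33  0.03] F bed [ 2.  -4.1  4.6] 14.4
```

>>> {"fn": "move_arm", "kwargs": {
  "plan": [0,0,0,0,0,0,0,0,0,0,0,0,0,0,-15,0,0,0,0,0,-40,0,0,0,0,0,-40,0,0,0],
  "grip": 0.9
}}

```text
clock: 15.02
tcp_pos: [560.2, 97.8, 151.1]
tcp_rot: [3.139, 0.525, 2.836]
contact_force: [1.6, -0.1, 1.1]
grip_width: 0.903
finger_force: 0.0
```

>>> {"fn": "move_arm", "kwargs": {
  "plan": [0,0,-25,0,0,0,0,0,0,0,0,0]
}}

```text
clock: 15.28
tcp_pos: [549.4, 101.9, 174.5]
tcp_rot: [3.136, 0.53, 2.836]
contact_force: [-0.2, 0.1, -0.3]
grip_width: 0.898
finger_force: 0.0
```

```bash
python3 - <<'E'
from h import *
T=cur();rel(T);c=r.camera("wrist");onbed(c,T,16);cv2.imwrite("pics/w5.png",c["image"])
P=wcloud(c,T);L=(P-SEAT)@B0
for lo,hi in ((92,106),(108,118)):
    k=(L[...,2]>lo)&(L[...,2]<hi)&(abs(L[...,0]-76)<60)&(abs(L[...,1]+70)<50)
    if k.sum(): print(lo,k.sum(),np.percentile(L[k],[2,98],axis=0).round(1).tolist())
c=r.camera("top");P=cloud(c);L=(P-SEAT)@B0
for lo,hi in ((20,56),(63,106),(110,120)):
    k=(L[...,2]>lo)&(L[...,2]<hi)&(abs(L[...,0]-76)<50)&(abs(L[...,1]+40)<70)
    if k.sum(): print("top",lo,k.sum(),np.percentile(L[k],[2,98],axis=0).round(1).tolist())
for d in r.pinpoint("thimble_grip",c)[:2]:print(d)
E
```

```text
tcp in bed [  0.38   1.33 129.03] rotvec tool deg [-0.32 -0.42  0.  ] F bed [-0.4  0.1 -0.2] 15.275
lowR 87 mid [-55.  -14.5  20.5] exp (-55.5, -15)
lowL 85 mid [-54.   15.6  20.3] exp (-55.5, 15)
side 75 mid [38.8 31.  20.5] exp (39, 30.5)
plate 6284 ((-0.0312042236328125, 0.3252696990966797), (100.55752563476562, 50.80337905883789), 0.17658619582653046) pct [[-49.2, -24.0, 14.3], [48.7, 25.0, 17.4]] z 15.83
92 5 [[84.3, -63.6, 92.1], [90.4, -61.5, 92.7]]
top 20 292 [[66.1, -96.5, 23.0], [109.5, 23.7, 55.6]]
top 63 77 [[76.2, -97.2, 66.1], [110.5, -62.5, 104.3]]
top 110 46 [[83.3, -91.0, 110.7], [102.1, -70.2, 115.5]]
{'point': [281.9, 178.4], 'p': 0.72}
```

View pics/w5.png

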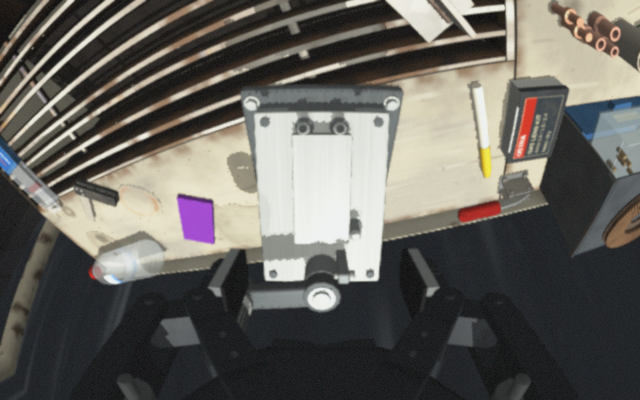

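```bash
cat >> h.py <<'E'
def TP(x,y,z,th): return pose(SEAT+B0@[x,y,z],R.from_rotvec(B0[:,2]*th).as_matrix()@RP)
def arm(P):
    L=(P-SEAT)@B0
    for lo,hi in ((62,106),(109,118)):
        k=(L[...,2]>lo)&(L[...,2]<hi)&(np.hypot(L[...,0]-92,L[...,1]+80)<32)
        if k.sum()>10:
            S=L[k];print(lo,k.sum(),"rng",np.percentile(S,[1,99],axis=0).round(1).tolist(),"mid",np.percentile(S,[1,99],axis=0).mean(0).round(1))
E
python3 - <<'E'
from h import *
rows(cur(),TP(60,-60,165,1.05))
rows(TP(60,-60,165,1.05),TP(92.7,-80,150,1.05))
E
```

```text
6 x [-5.3, -14.0, -6.4] [0.01, 0.03, -10.02]
1 x [1.1, -38.3, 15.0] [0.0, -0.0, 0.0]
```

>>> {"fn": "move_arm", "kwargs": {
  "plan": [-5.3,-14,-6.4,0,0,-10,-5.3,-14,-6.4,0,0,-10,-5.3,-14,-6.4,0,0,-10,-5.3,-14,-6.4,0,0,-10,-5.3,-14,-6.4,0,0,-10],
  "grip": 1
}}

```text
clock: 16.05
tcp_pos: [555.9, 40.0, 222.1]
tcp_rot: [-2.725, 0.325, -2.499]
contact_force: [-0.3, -0.6, 0.8]
grip_width: 0.995
finger_force: 0.0
```

>>> {"fn": "move_arm", "kwargs": {
  "plan": [-5.3,-14,-6.4,0,0,-10,0,0,0,0,0,0,0,0,0,0,0,0]
}}

```text
clock: 16.42
tcp_pos: [562.5, 33.3, 234.7]
tcp_rot: [-2.68, 0.255, -2.342]
contact_force: [-0.3, -0.1, -0.5]
grip_width: 1.003
finger_force: 0.0
```

```bash
python3 - <<'E'
from h import *
T=cur();rel(T);print(r.state()["q"].round(2));c=r.camera("wrist");arm(wcloud(c,T));cv2.imwrite("pics/w6.png",c["image"])
print(r.pinpoint("thimble_grip",c)[:2])
rows(T,TP(92.7,-80,150,1.05))
E
```

```text
tcp in bed [ 59.11 -60.19 164.61] rotvec tool deg [-5.000e-02 -8.000e-02 -5.986e+01] F bed [-0.4 -0.2 -0.3] 16.425
[ 0.05  0.04  1.92 -0.27  0.7  -2.1 ]
62 1083 rng [[74.7, -97.4, 67.5], [109.7, -62.1, 105.9]] mid [ 92.2 -79.7  86.7]
109 816 rng [[81.4, -90.5, 109.6], [102.4, -69.6, 115.1]] mid [ 91.9 -80.1 112.3]
[{'point': [270.0, 205.9], 'p': 0.82}]
1 x [0.3, -39.0, 14.6] [0.0, 0.09, -0.3]
```

View pics/w6.png

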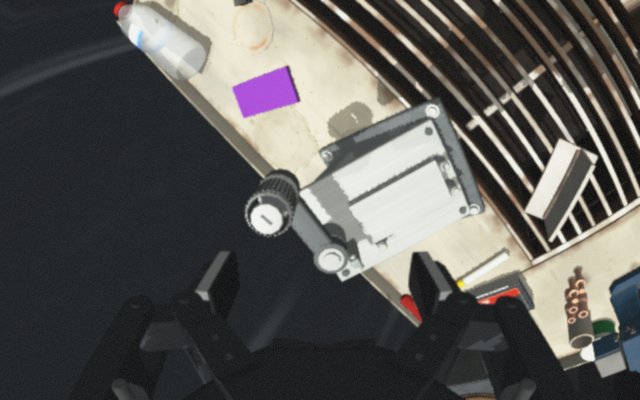

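>>> {"fn": "move_arm", "kwargs": {
  "plan": [0.3,-38.5,15,0,0.1,0,0,0,24,0,0,0,0,0,0,0,0,0,0,0,0,0,0,0]
}}

```text
clock: 17.02
tcp_pos: [602.8, 0.8, 219.1]
tcp_rot: [-2.678, 0.254, -2.339]
contact_force: [-0.3, -0.1, -0.2]
grip_width: 0.996
finger_force: 0.0
```

```bash
python3 - <<'E'
from h import *
T=cur();rel(T);rows(T,TP(92.1,-79.9,73,1.05),2)
E
```

```text
tcp in bed [ 93.17 -79.05 127.1 ] rotvec tool deg [  0.    -0.13 -60.01] F bed [-0.3 -0.1 -0. ] 17.025
2 x [0.7, 0.3, 27.0] [-0.03, 0.05, -0.08]
```

>>> {"fn": "move_arm", "kwargs": {
  "plan": [0.7,0.3,27,0,0,0,0.7,0.3,27,0,0,0,0,0,0,0,0,0,0,0,0,0,0,0]
}}

```text
clock: 17.52
tcp_pos: [628.1, -7.9, 173.3]
tcp_rot: [-2.676, 0.255, -2.339]
contact_force: [-0.6, -0.3, 0.7]
grip_width: 0.998
finger_force: 0.0
```

>>> {"fn": "move_arm", "kwargs": {
  "plan": [0,0,0,0,0,0,0,0,0,0,0,0,0,0,0,0,0,0,0,0,0,0,0,0,0,0,0,0,0,0],
  "grip": 0.2,
  "squeeze": 40
}}

```text
clock: 18.15
tcp_pos: [627.9, -8.2, 172.8]
tcp_rot: [-2.676, 0.255, -2.339]
contact_force: [-4.5, 0.9, 6.5]
grip_width: 0.385
finger_force: 39.3
```

```bash
python3 - <<'E'
from h import *
T=cur();rel(T);print(r.state()["grip_width"])
L=(T[:3,3]-SEAT)@B0
a=np.arctan2(-(L[1]),-(L[0]-85.0));rad=np.hypot(L[0]-85,L[1]);print("arm",a,rad)
# equal rows about pivot axis, clockwise
for deg,n in ((10,1),):
    w=np.radians(deg);Rr=R.from_rotvec(-B0[:,2]*w).as_matrix();piv=SEAT+B0@[85,0.0,0]
    M=np.eye(4);M[:3,:3]=Rr;M[:3,3]=piv-Rr@piv
    rows(T,M@T,1)
E
```

```text
tcp in bed [ 93.15 -80.03  73.62] rotvec tool deg [ 4.000e-02 -2.300e-01 -5.999e+01] F bed [-0.8 -0.5  7.9] 18.15
0.3846850622706947
arm 1.6722709669203955 80.44834743334071
1 x [7.2, 12.0, -0.1] [0.03, 0.02, 10.0]
```

>>> {"fn": "move_arm", "kwargs": {
  "plan": [7.2,12,-0.8,0,0,10,7.2,12,0,0,0,10,7.2,12,0,0,0,10,7.2,12,0,0,0,10,0,0,0,0,0,0]
}}

```text
clock: 18.77
tcp_pos: [588.0, 19.3, 146.1]
tcp_rot: [-2.947, 0.492, -3.046]
contact_force: [0.3, 5.4, 0.1]
grip_width: 0.385
finger_force: 40.7
```

```bash
cat >> h.py <<'E'
def swing(deg):
    T=cur();rel(T);L=(T[:3,3]-SEAT)@B0;print("arm",np.arctan2(-L[1],-(L[0]-85)),"rad",np.hypot(L[0]-85,L[1]),"theta",R.from_matrix(T[:3,:3]@RP.T).as_rotvec()@B0[:,2],"q6",r.state()["q"][5],"M bed",(np.array(r.state()["moment"])@B0).round(2),r.state()["grip_width"])
    w=np.radians(deg);Rr=R.from_rotvec(-B0[:,2]*w).as_matrix();piv=SEAT+B0@[85,0.0,0]
    M=np.eye(4);M[:3,:3]=Rr;M[:3,3]=piv-Rr@piv
    rows(T,M@T,1)
E
python3 -c "
from h import *
swing(10)"
```

```text
tcp in bed [ 39.65 -65.83  73.64] rotvec tool deg [ -0.12  -0.23 -20.14] F bed [-1.1  5.3  0.8] 18.775
arm 0.967585862297515 rad 79.93728102923482 theta 0.3514466227883308 q6 -1.3330235968266024 M bed [ 0.78  0.4  -0.05] 0.3849774136320313
1 x [7.0, 12.0, -0.0] [0.04, -0.01, 10.0]
```

>>> {"fn": "move_arm", "kwargs": {
  "plan": [7.1,12,0,0,0,10,7.1,12,0,0,0,10,7.1,12,0,0,0,10,7.1,12,0,0,0,10,0,0,0,0,0,0]
}}

```text
clock: 19.4
tcp_pos: [575.7, 69.8, 130.5]
tcp_rot: [2.946, 0.492, 2.444]
contact_force: [1.1, 2.6, 0.4]
grip_width: 0.383
finger_force: 40.8
```

```bash
python3 -c "
from h import *
swing(10)"
```

```text
tcp in bed [  8.53 -21.41  73.55] rotvec tool deg [-0.18 -0.2  19.7 ] F bed [0.4 2.9 0.2] 19.4
arm 0.2729526750588852 rad 79.40706423948355 theta -0.3438283210777864 q6 -0.3943602816970102 M bed [ 0.47  0.13 -0.09] 0.38333922300976125
1 x [7.0, 11.9, 0.0] [0.03, -0.04, 10.0]
```

>>> {"fn": "move_arm", "kwargs": {
  "plan": [7,12,0,0,0,10,3.5,6,0,0,0,5,0.4,0.7,0,0,0,0.6,0,0,0,0,0,0]
}}

```text
clock: 19.9
tcp_pos: [579.1, 89.2, 129.0]
tcp_rot: [2.818, 0.421, 2.148]
contact_force: [1.7, -4.5, -0.1]
grip_width: 0.383
finger_force: 40.8
```

```bash
python3 -c "
from h import *
swing(1)"
```

```text
tcp in bed [ 5.56 -1.84 73.52] rotvec tool deg [-0.04 -0.16 35.42] F bed [ 2.5 -3.8 -1.5] 19.9
arm 0.023197722350667027 rad 79.45965501539455 theta -0.6181502717312531 q6 -0.05159769847767871 M bed [-0.65 -0.26  0.05] 0.38308222041206474
1 x [0.8, 1.1, -0.0] [0.0, -0.0, 1.0]
```

>>> {"fn": "move_arm", "kwargs": {
  "plan": [0.6,0.8,0,0,0,0,0,0,0,0,0,0]
}}

```text
clock: 20.15
tcp_pos: [579.4, 90.3, 129.0]
tcp_rot: [2.817, 0.42, 2.146]
contact_force: [1.3, -5.4, 1.2]
grip_width: 0.385
finger_force: 40.8
```

```bash
python3 -c "
from h import *
swing(1)"
```

```text
tcp in bed [ 5.49 -0.69 73.54] rotvec tool deg [-0.05 -0.16 35.51] F bed [ 3.1 -4.8 -0.4] 20.15
arm 0.008737210567405162 rad 79.51651532473474 theta -0.6197530686410373 q6 -0.04691753659185353 M bed [-0.77 -0.26 -0.06] 0.3853927242965251
1 x [0.8, 1.1, -0.0] [0.0, -0.0, 1.0]
```

>>> {"fn": "move_arm", "kwargs": {
  "plan": [0.9,1.2,0,0,0,0,0,0,0,0,0,0]
}}

```text
clock: 20.4
tcp_pos: [579.7, 91.5, 128.9]
tcp_rot: [2.818, 0.421, 2.147]
contact_force: [1.9, -6.7, 0.8]
grip_width: 0.385
finger_force: 40.8
```

```bash
python3 -c "
from h import *
swing(1)"
```

```text
tcp in bed [ 5.43  0.47 73.51] rotvec tool deg [-0.   -0.16 35.49] F bed [ 3.7 -5.8 -1.3] 20.4
arm -0.005939237320168853 rad 79.56922082665469 theta -0.6194628679964086 q6 -0.04287649797550927 M bed [-0.94 -0.4  -0.06] 0.3852221768208108
1 x [0.8, 1.1, -0.0] [0.0, -0.0, 1.0]
```

>>> {"fn": "move_arm", "kwargs": {
  "plan": [0.7,0.9,0,0,0,0,0,0,0,0,0,10,0,0,0,0,0,10,0,0,0,0,0,10,0,0,0,0,0,10]
}}

```text
clock: 21.02
tcp_pos: [579.9, 91.7, 129.0]
tcp_rot: [2.63, 0.125, 1.48]
contact_force: [3.1, -8.7, 1.8]
grip_width: 0.384
finger_force: 40.8
```

```bash
python3 -c "
from h import *
swing(1)"
```

```text
tcp in bed [ 5.6   0.77 73.52] rotvec tool deg [ 1.000e-02 -2.200e-01  7.577e+01] F bed [ 5.7 -7.4 -1.2] 21.025
arm -0.009731235042021209 rad 79.4014992942165 theta -1.3224909835784833 q6 0.6638188154669895 M bed [-1.42 -0.63  0.05] 0.38426480155836085
1 x [1.3, 0.4, -0.0] [0.0, -0.0, 1.0]
```

>>> {"fn": "move_arm", "kwargs": {
  "plan": [0,0,0,0,0,10,0,0,0,0,0,10,0,0,0,0,0,10,0,0,0,0,0,10,0,0,0,0,0,10]
}}

```text
clock: 21.65
tcp_pos: [580.2, 91.5, 129.2]
tcp_rot: [2.701, -0.296, 0.707]
contact_force: [2.2, -9.6, 1.8]
grip_width: 0.384
finger_force: 41.0
```

```bash
python3 -c "
from h import *
swing(1)"
```

```text
tcp in bed [ 5.93  0.67 73.57] rotvec tool deg [-1.2000e-01 -2.6000e-01  1.2576e+02] F bed [ 5.2 -8.5 -0.9] 21.65
arm -0.008461781958420914 rad 79.07348985950495 theta -2.1948623362162443 q6 1.5363841039200072 M bed [-1.57 -0.76  0.11] 0.3843364491201996
1 x [1.1, -0.8, -0.0] [0.0, -0.0, 1.0]
```

>>> {"fn": "move_arm", "kwargs": {
  "plan": [0,0,0,0,0,10,0,0,0,0,0,10,0,0,0,0,0,10,0,0,0,0,0,10,0,0,0,0,0,10]
}}

```text
clock: 22.28
tcp_pos: [580.0, 91.3, 129.2]
tcp_rot: [3.096, -0.523, -0.22]
contact_force: [2.2, -9.9, 1.0]
grip_width: 0.384
finger_force: 41.0
```

```bash
python3 -c "
from h import *
swing(1);T=cur();print((T[:3,:3].T@r.state()['moment']))"
```

```text
tcp in bed [ 5.89  0.43 73.58] rotvec tool deg [ -0.25  -0.28 175.75] F bed [ 4.8 -8.8 -1.7] 22.275
arm -0.005382064088488178 rad 79.11430930954438 theta -3.0674860395859898 q6 2.409076928933791 M bed [-1.68 -0.76  0.11] 0.3835988627496164
1 x [0.1, -1.4, -0.0] [-0.0, -0.0, 1.0]
[-1.73353611  0.63615491 -0.11176318]
```

>>> {"fn": "move_arm", "kwargs": {
  "plan": [0,0,0,0,0,0,0,0,0,0,0,0,0,0,0,0,0,0,0,0,0,0,0,-10,0,0,0,0,0,-10],
  "grip": 0.8
}}

```text
clock: 22.9
tcp_pos: [580.0, 94.1, 128.7]
tcp_rot: [2.905, -0.473, 0.185]
contact_force: [0.1, -0.2, -0.0]
grip_width: 0.802
finger_force: 0.0
```

>>> {"fn": "move_arm", "kwargs": {
  "plan": [0,0,0,0,0,-10,0,0,0,0,0,-10,0,0,0,0,0,-10,0,0,0,0,0,-10,0,0,0,0,0,0]
}}

```text
clock: 23.52
tcp_pos: [580.0, 94.0, 128.8]
tcp_rot: [2.661, -0.22, 0.872]
contact_force: [0.0, 0.3, 0.0]
grip_width: 0.801
finger_force: 0.0
```

```bash
python3 - <<'E'
from h import *
swing(1);T=cur();c=r.camera("scene");P=cloud(c);L=(P-SEAT)@B0
k=(L[...,2]>63)&(L[...,2]<118)&(np.hypot(L[...,0]-5,L[...,1])<26);print(k.sum(),np.percentile(L[k],[2,98],axis=0).round(1).tolist())
cv2.imwrite("pics/s7.png",cv2.resize(c["image"][120:250,220:400],(720,520),interpolation=cv2.INTER_CUBIC))
E
```

```text
tcp in bed [ 4.97  3.02 73.62] rotvec tool deg [-2.1000e-01 -1.0000e-02  1.1568e+02] F bed [-0.1  0.3  0.1] 23.525
arm -0.037707303746126325 rad 80.0914228054597 theta -2.0189575143559715 q6 1.3600201135540895 M bed [-0.03  0.17  0.06] 0.8005323885450267
1 x [1.3, -0.5, 0.0] [-0.0, -0.0, 1.0]
191 [[-11.7, -18.3, 65.8], [21.2, 14.4, 114.3]]
```

View pics/s7.png

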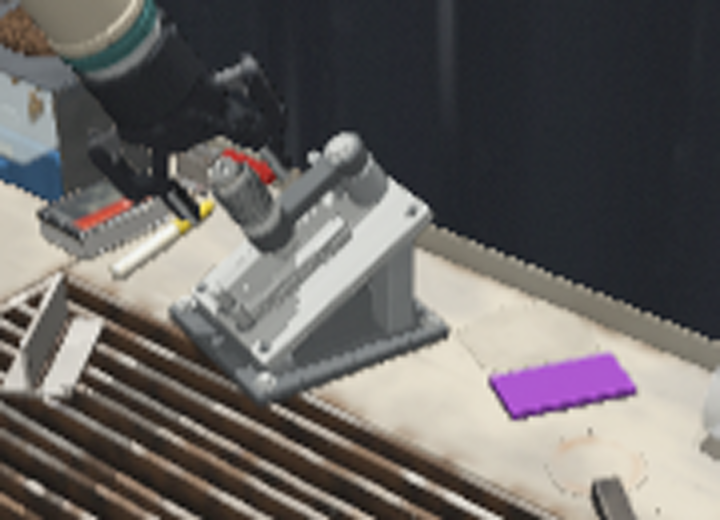

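>>> {"fn": "move_arm", "kwargs": {
  "plan": [-1.7,0.6,0,0,0,0,0,0,0,0,0,0,0,0,0,0,0,0,0,0,0,0,0,0,0,0,0,0,0,0],
  "grip": 0.2
}}

```text
clock: 24.2
tcp_pos: [579.8, 91.6, 129.6]
tcp_rot: [2.659, -0.219, 0.873]
contact_force: [-1.9, -3.4, 6.1]
grip_width: 0.382
finger_force: 39.6
```

```bash
python3 -c "
from h import *
swing(1);T=cur();print((T[:3,:3].T@r.state()['moment']))"
```

```text
tcp in bed [ 5.79  0.62 74.03] rotvec tool deg [-2.600e-01 -1.100e-01  1.156e+02] F bed [ 2.3 -3.8  5.7] 24.2
arm -0.0077947413041036685 rad 79.20889327576184 theta -2.0176740726652675 q6 1.3548165063131115 M bed [-0.54 -0.09  0.01] 0.38229199910908024
1 x [1.3, -0.6, 0.0] [-0.0, -0.0, 1.0]
[-0.31075481 -0.44756138 -0.01011987]
```

>>> {"fn": "move_arm", "kwargs": {
  "plan": [0,0,0,0,0,10,0,0,0,0,0,10,0,0,0,0,0,10]
}}

```text
clock: 24.58
tcp_pos: [579.9, 91.5, 129.7]
tcp_rot: [2.827, -0.43, 0.358]
contact_force: [-1.7, -3.9, 5.1]
grip_width: 0.385
finger_force: 39.6
```

```bash
python3 -c "
from h import *
swing(1);T=cur();print((T[:3,:3].T@r.state()['moment']))"
```

```text
tcp in bed [ 6.    0.54 74.07] rotvec tool deg [-3.4000e-01 -6.0000e-02  1.4592e+02] F bed [ 2.1 -4.2  4.7] 24.575
arm -0.006863472904751576 rad 78.99805514696531 theta -2.5467964906774316 q6 1.8841289924820817 M bed [-0.65 -0.24  0.16] 0.3846452090879507
1 x [0.8, -1.1, 0.0] [-0.0, -0.0, 1.0]
[-0.67515945 -0.16954407 -0.16585397]
```

>>> {"fn": "move_arm", "kwargs": {
  "plan": [0,0,0,0,0,10,0,0,0,0,0,10,0,0,0,0,0,10,0,0,0,0,0,5]
}}

```text
clock: 25.08
tcp_pos: [580.0, 91.3, 129.7]
tcp_rot: [-3.133, -0.527, -0.321]
contact_force: [-1.7, -4.8, 5.3]
grip_width: 0.384
finger_force: 39.6
```

```bash
python3 -c "
from h import *
swing(1);T=cur();print((T[:3,:3].T@r.state()['moment']))"
```

```text
tcp in bed [ 6.06  0.4  74.04] rotvec tool deg [ 4.0000e-01 -2.0000e-02 -1.7922e+02] F bed [ 2.5 -5.1  4.7] 25.075
arm -0.005075197282132104 rad 78.94231304755152 theta 3.1280575622399462 q6 2.492575669285019 M bed [-0.74 -0.27  0.06] 0.3837879161676121
1 x [0.0, -1.4, 0.0] [-0.0, 0.0, 1.0]
[-0.73224021  0.27940962 -0.05901605]
```

>>> {"fn": "move_arm", "kwargs": {
  "plan": [0,0,0,0,0,0,0,0,0,0,0,0,0,0,0,0,0,0,0,0,-40,0,0,0,0,0,-50,0,0,0],
  "grip": 1
}}

```text
clock: 25.7
tcp_pos: [535.4, 105.5, 205.9]
tcp_rot: [-3.136, -0.522, -0.317]
contact_force: [0.2, 0.5, 0.8]
grip_width: 1.0
finger_force: 0.0
```

>>> {"fn": "move_arm", "kwargs": {
  "plan": [0,0,-50,0,0,0,0,0,0,0,0,0,0,0,0,0,0,0]
}}

```text
clock: 26.08
tcp_pos: [512.0, 113.0, 249.3]
tcp_rot: [-3.135, -0.524, -0.317]
contact_force: [0.4, -1.4, -0.8]
grip_width: 1.002
finger_force: 0.0
```

```bash
python3 - <<'E'
from h import *
T=cur();rel(T);c=r.camera("wrist");P=wcloud(c,T);pins(P);L=(P-SEAT)@B0
m=(abs(L[...,2]-16)<1.8)&(abs(L[...,0])<56)&(abs(L[...,1])<30);Q=L[m];print(np.percentile(Q,[1,99],axis=0).round(1).tolist(),np.median(Q[:,2]))
k=(L[...,2]>64)&(L[...,2]<118)&(np.hypot(L[...,0]-5,L[...,1])<28);print(k.sum(),np.percentile(L[k],[1,99],axis=0).round(1).tolist())
cv2.imwrite("pics/w8.png",c["image"])
E
```

```text
tcp in bed [  3.9    0.69 213.27] rotvec tool deg [ 1.9000e-01 -9.0000e-02 -1.7943e+02] F bed [ 0.2 -1.3 -1.1] 26.075
lowR 38 mid [-54.7 -14.8  20.5] exp (-55.5, -15)
lowL 39 mid [-54.6  14.8  20.8] exp (-55.5, 15)
side 55 mid [39.9 30.6 20.4] exp (39, 30.5)
[[-50.4, -24.4, 14.3], [50.5, 25.1, 17.6]] 15.899216525513749
1304 [[-10.5, -16.2, 69.0], [23.1, 16.7, 114.7]]
```

View pics/w8.png

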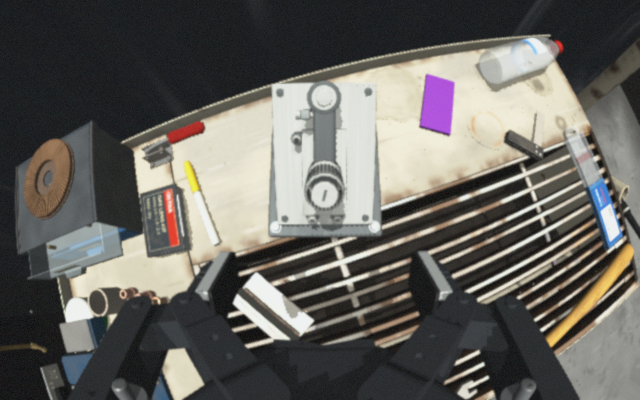

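The picture shows the arm straight down the slope over the stack, with the thimble at (325,193). Measured, the thimble's centre is 0.2 mm off the jig's centreline. The stack is square at the pins and the gripper is clear of everything.

```bash
python3 -c "
from h import *
print(r.job_done())"
```

```text
the job is handed in; nothing more can be done
None
```

The job is handed in. Both plates are stacked at the pins, about 0.3 mm off the seat. The arm is at its stop, and the thimble was turned about 205° clockwise with a steady slip torque. I inferred the slip and clamping force from that torque and did not read them directly.

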